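Release the locked sample tray with the release pin

ROBOT

A 6-joint arm with a two-finger parallel gripper is mounted at the origin on the work surface. World frame = base frame: x ahead of the robot, y to its left, z up, the work surface at z = 0. Lengths are in m, angles in degrees, forces in N, time in s.
With the tool pointing down it reaches from about 0.35 to 0.875 m from the base axis. Payload 4.2 kg.
Tool frame: the origin (TCP) lies midway between the tips of the shut fingers; the grasp point (between the pads) lies 19 mm behind it; z points along the fingers, x is the direction in which the jaws open and shut, and the axes are right-handed (so a half turn about z gives the same grasp; the last joint's range is limited). The gripper opens to 87 mm and grips with 3 to 60 N. Pads are 19 mm wide; open, the fingers measure 117 mm over their backs; the gripper's body (75 mm by 190 mm) begins 51 mm behind the grasp point.
Start: joints at [-59.84, 22.042, 0.453, 0, -68.411, -14.817], TCP at [0.165, -0.603, 0.223] pointing down, gripper open.
Joint ranges: [-179.83, 179.83], [-69.29, 118.12], [-61.27, 80.66], [-181.25, 117.63], [-171.15, -9.14], [-177.46, 177.46]. Speed limits (degrees/s): [159.86, 159.86, 180, 180, 180, 180].

INTERFACE

Orientations are given as a 3x3 rotation matrix whose columns are the frame's x, y, z axes.
In Python, from station import sense, capture, finish_job, find_in gives the robot as it stands.
- The arm moves only by the shell command python3 -m creep 'ROWS'. ROWS is JSON, a list of rows, each a list of 7 numbers: the shift along the tool's x, y, z in mm, then the turn, a rotation vector about the tool's x, y, z in degrees, then the opening, from 0 (shut) to 1 (fully open). A call has exactly 10 rows; each row shifts and turns the commanded pose from where the row before left it, along the tool's axes as they then stand; what a row does not reach is not made up. A row lasts 1/8 s, in which the tool goes at most 62.5 mm and 10.7 degrees, less where a joint would pass 70% of its speed; a pose out of reach is approached as far as the arm can. A call with a gripper value outside its range is refused whole. The fingers move at their own pace and stop on an object; the grip force is fixed at half the most. Time passes only in rows, so rows that do not move let the fingers close, or fill a call up. It gives the time, the measured TCP pose, the force and the opening at its end, in the units of the state.
- sense(): the state, without advancing time (a new reading comes with each control period).
- capture(name): name is "side" or "top" or "wrist"; returns a dict with "color" (480x640x3 uint8, blue, green, red), "vertical_fov" (degrees; the focal length in pixels is half the picture's height over the tangent of half this angle, whatever the lens; pixels are square), "cx", "cy" (the principal point, pixels), "R" (3x3) and "t" (3): a world point X has camera coordinates R X + t. Camera axes: x right, y down, z forward; pixel columns grow to the right and rows downward; lengths in m; the calibration is good to about 2 mm. A picture is of the moment at which its call begins. There is no depth.
- finish_job(): hands the job in, once; it reports no verdict.
Trained networks look in the newest picture that a camera, given by its name, has taken for a name from the list of things; names that differ only in an ending like _2 or _b are one class to them, and where a whole thing is asked for, a point or a joint stands for the part that bears it (a point fixed in the world has none). Each returns a list of dicts, best first, with "p" (0 to 1); they miss things now and then, are a little off and sometimes report something else, mostly with a low value. They report only what shows in the picture. A call takes as long as a camera call. They do not tell look-alikes from the thing itself.
- find_in(camera, name): "xy" ([column, row] in pixels, amid what is visible of it).
The state is a dict: "time_s": time; "joints": joint angles; "joint_velocities": joint speeds; "effort": joint torques, N m; "tcp_pos": TCP position; "ee_rot": TCP orientation; "wrist_force": force on the tool from outside, world axes, zero at the start; "moment": the same for the moment, N m; "gripper_width": opening from 0.0 (shut) to 1.0 (fully open).
Only numpy, scipy, OpenCV 4.12 (cv2) and the standard library are available. Lean on these libraries where they do the work, as an engineer would, in place of code of your own. Each camera call takes 0.05 s, during which the arm holds its last target. There are 200 camera calls.

TASK

The sampler is switched off and its sample tray is locked in. Take the release pin from its stand, push it gently through the small hole on top of the sampler until you feel the hidden spring latch give and the tray pops out, without forcing it against the stop. Then put the pin back in its stand and draw the tray out as far as it goes, leaving the jar, tip box and beaker where they are.

Things in the scene. Friction and masses are not known exactly. Their poses are not given: they have to be found in the camera images.
- sampler: White box-shaped instrument fixed to the bench, 300 deep (x) x 320 wide (y) x 130 high. Origin: centre of its underside; its -x is its front, where the tray comes out (front face at x = -150); yaw varies. The pin pressed on any part of it, or on the latch's stop, with more than 18 N ruins it. Once the latch trips, a spring pushes the tray out 45 mm in about half a second.
- release_hole (a point): Mouth of the access hole in the sampler's flat top: 9 mm wide, 2 mm chamfer, wall 8 thick, open below; in a 40 mm square aluminium plate. Axes as the sampler. Hidden under it is the latch's 24 mm plate, first touched 20 to 50 mm below the mouth (differs by unit). It gives on a spring: 2.5 N to start, trips at 5 to 6 N after 5 mm of travel, solid stop at 7 mm; it springs back up.
- sample_tray (a joint): How far the sample tray has slid out of the sampler's front, along its -x, in m: 0 locked shut, about 0.045 when popped, 0.10 fully out (stop). Locked it cannot be pulled; once released it slides with about 1 N friction and some damping and stays where it is left.
- tray_front (a point): Middle of the top edge of the tray's black front panel (12 thick along x, 212 wide, top 119 above the bench), flush with the sampler's front while shut, no handle. Moves with the tray; axes as the sampler. Once popped, 33 mm are free between panel and sampler front, with nothing above 54 mm height there, so the panel can be pinched from above over its top edge.
- pin_grip (a point): Centre of the release pin's black round handle, 16 mm diameter, 46 long (23 either side of this point along z). Under it a guard disc 26 diameter, 5 thick, then a straight steel shaft 6 diameter, 70 long, round end. +z points from tip to handle. Total length 121, mass about 50 g.
- pin_tip (a point): End of the pin's steel shaft, 98 mm below pin_grip along the pin's axis.
- pin_stand: Fixed grey block 50 x 50 x 80 high on a dark 90 mm square foot. Origin: centre of its underside. The pin stands upright in its hole with the guard resting on the block's top, tip 10 mm above the bench. It may stand at either side of the tray's path.
- stand_mouth (a point): Centre of the mouth of the stand's hole, on the block's top 80 mm above the bench: 12 mm wide, 3 mm chamfer, 74 deep.
- jar: Amber jar with white lid, 68 mm diameter, 115 high, standing on the bench at the other side of the tray's path. Origin: centre of its underside. Not to be disturbed.
- tip_box: Grey and white pipette tip box 85 x 122 x 63 high beside the sampler. Origin: centre of its underside. Not to be disturbed.
- beaker: White open beaker 68 mm diameter, 85 high beside the sampler. Origin: centre of its underside. Not to be disturbed.
Things that resemble listed ones, but are neither listed nor needed, are in the scene too. What is shaped like the part that bears pin_grip but green is not meant.

How it is judged:
By the outcome, as a careful person would: the job done as asked, in the order asked, and still so for the second after the job is handed in, with the robot touching nothing.
It also fails if it takes over 72 s, if anything falls off the work surface, if the arm or the gripper's body presses on something with over 40 N, if the wrist force passes 120 N, or if a joint passes its speed limit or range.

## Working session

There is one attempt and no reset: what is moved stays moved. The work goes in short steps, Python scripts to look and compute and a shell command to move; the robot and the scene stay as the last step left them, time stands still between calls to the robot, and variables do not carry over. Pictures are saved under pics/ and viewed, about 8 in all and at most 12, crops included, and the job is handed in when it is done.

```bash
mkdir -p pics; ls
cat > h.py <<'E'
import numpy as np, cv2, json
from station import sense, capture, find_in
def K(c):
    f=240/np.tan(np.radians(c["vertical_fov"])/2); return f,c["cx"],c["cy"]
def proj(c,X):
    f,cx,cy=K(c); p=np.array(c["R"])@np.array(X)+np.array(c["t"]); return np.array([cx+f*p[0]/p[2],cy+f*p[1]/p[2]])
def ray(c,uv):
    f,cx,cy=K(c); R=np.array(c["R"]); d=R.T@np.array([(uv[0]-cx)/f,(uv[1]-cy)/f,1]); return -R.T@np.array(c["t"]),d/np.linalg.norm(d)
def atz(c,uv,z):
    o,d=ray(c,uv); return o+d*(z-o[2])/d[2]
def tri(rs):
    A=sum(np.eye(3)-np.outer(d,d) for o,d in rs); b=sum((np.eye(3)-np.outer(d,d))@o for o,d in rs); return np.linalg.solve(A,b)
E
python3 - <<'E'
from h import *
np.set_printoptions(precision=3,suppress=True)
s=sense(); print(s["time_s"],s["tcp_pos"],np.array(s["ee_rot"]).tolist(),s["gripper_width"])
cs={}
for n in ("side","top"):
    c=capture(n); cs[n]=c; cv2.imwrite(f"pics/{n}0.png",c["color"]); f,cx,cy=K(c); print(n,f,cx,cy,-np.array(c["R"]).T@c["t"])
    for k in ("sampler","release_hole","tray_front","sample_tray","pin_grip","pin_tip","pin_stand","stand_mouth","jar","tip_box","beaker"):
        print(n,k,[(np.round(r["xy"]).tolist(),round(r["p"],2)) for r in find_in(n,k)][:4])
E
```

```text
pics
0.0 [ 0.165 -0.602  0.221] [[-0.2644318619834604, 0.9644041357761018, -0.0006732502582263106], [0.9644018354377378, 0.2644327031185172, 0.00210839411795008], [0.002211373392855007, -9.175720233781914e-05, -0.9999975507011671]] 0.9996476606575538
side 458.5600535132097 325.83864281040627 233.3060841653583 [ 0.077 -0.279  0.586]
side sampler [([370.0, 226.0], 0.79)]
side release_hole [([371.0, 224.0], 0.75)]
side tray_front [([345.0, 262.0], 0.86)]
side sample_tray [([341.0, 262.0], 0.58)]
side pin_grip [([160.0, 218.0], 0.82), ([197.0, 228.0], 0.8)]
side pin_tip [([157.0, 215.0], 0.94), ([207.0, 264.0], 0.61)]
side pin_stand [([203.0, 263.0], 0.9)]
side stand_mouth [([207.0, 264.0], 0.69)]
side jar [([463.0, 375.0], 0.97)]
side tip_box [([239.0, 202.0], 0.72)]
side beaker [([480.0, 280.0], 0.7)]
top 533.9750430464749 325.47845062453825 231.68118199558197 [0.542 0.005 1.014]
top sampler [([352.0, 167.0], 0.81)]
top release_hole [([350.0, 165.0], 0.59)]
top tray_front [([403.0, 252.0], 0.64)]
top sample_tray [([359.0, 253.0], 0.44)]
top pin_grip [([165.0, 296.0], 0.76), ([223.0, 299.0], 0.66)]
top pin_tip [([166.0, 294.0], 0.78)]
top pin_stand [([474.0, 201.0], 0.23)]
top stand_mouth [([234.0, 295.0], 0.8)]
top jar [([490.0, 305.0], 0.89)]
top tip_box [([217.0, 204.0], 0.61)]
top beaker [([474.0, 198.0], 0.84)]
```

View pics/side0.png

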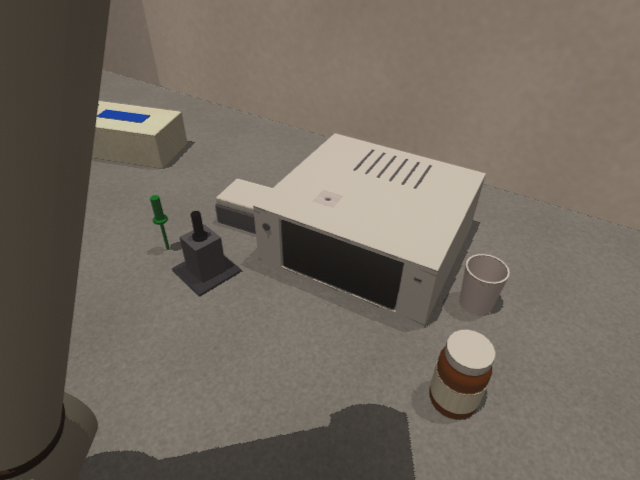

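View pics/top0.png

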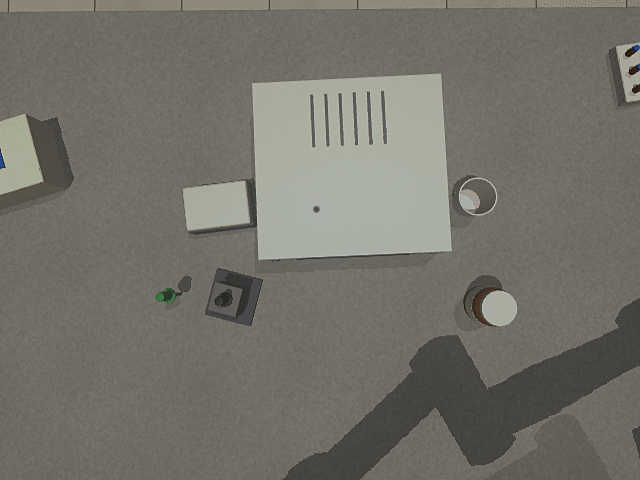

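Side view: the black pin stands in the grey stand at (197,223), and the green look-alike is at (158,212). The real hole is at (328,199) in side and (316,209) in top; the networks gave the box centre instead. The other hole-like spot is the front knob at (266,228). In top, the pin handle is near (224,298) and the green one at (165,296). I choose the black pin in the stand and the hole in the plate. Next I'll refine both and check a close crop.

Run:
```python
from h import *
np.set_printoptions(precision=4,suppress=True)
S=capture("side");T=capture("top")
def dark(c,u,v,r):
    g=cv2.cvtColor(c["color"],cv2.COLOR_BGR2GRAY)[v-r:v+r+1,u-r:u+r+1].astype(float)
    w=np.clip(np.median(g)-g-25,0,None); yy,xx=np.mgrid[v-r:v+r+1,u-r:u+r+1]; return np.array([(w*xx).sum(),(w*yy).sum()])/w.sum()
hs=dark(S,328,199,6);ht=dark(T,316,209,7)
print("hole",hs,ht,tri([ray(S,hs),ray(T,ht)]),atz(T,ht,.13),atz(S,hs,.13))
g=cv2.cvtColor(T["color"],cv2.COLOR_BGR2GRAY)
m=(g>165).astype(np.uint8); n,l,st,ce=cv2.connectedComponentsWithStats(m); i=l[180,400]; print(st[i])
cn=max(cv2.findContours((l==i).astype(np.uint8),cv2.RETR_EXTERNAL,cv2.CHAIN_APPROX_NONE)[0],key=cv2.contourArea)
b=cv2.boxPoints(cv2.minAreaRect(cn)); P=np.array([atz(T,p,.13) for p in b]); print(b.tolist(),P); print("ctr",P.mean(0))
for k in range(4):
    d=P[k]-P[k-1]; print(np.linalg.norm(d),np.degrees(np.arctan2(d[1],d[0])))
a=cv2.resize(S["color"][180:300,140:260],(480,480),interpolation=cv2.INTER_CUBIC)
d=cv2.resize(T["color"][255:335,195:275],(480,480),interpolation=cv2.INTER_CUBIC)
cv2.imwrite("pics/crop1.png",np.hstack([a,d])[:, :960]); cv2.imwrite("pics/crop1.png",cv2.resize(np.hstack([a,d]),(800,400)))
```

```text
hole [327.505  198.9483] [315.941 208.893] [0.6404 0.0419 0.1265] [0.6401 0.0416 0.13  ] [0.636  0.0396 0.13  ]
[  253    74   199   185 32411]
[[249.6459197998047, 82.91769409179688], [442.16461181640625, 73.29177856445312], [451.00750732421875, 250.14962768554688], [258.48883056640625, 259.7755432128906]] [[ 0.855   0.1549  0.13  ]
 [ 0.8698 -0.1705  0.13  ]
 [ 0.5717 -0.1812  0.13  ]
 [ 0.5553  0.1366  0.13  ]]
ctr [ 0.7129 -0.015   0.13  ]
0.30033589227869945 3.5013502824246974
0.32573732885306445 -87.41229696233255
0.2982111547635022 -177.9310580373312
0.31825525686335526 92.96555043375837
```

View pics/crop1.png

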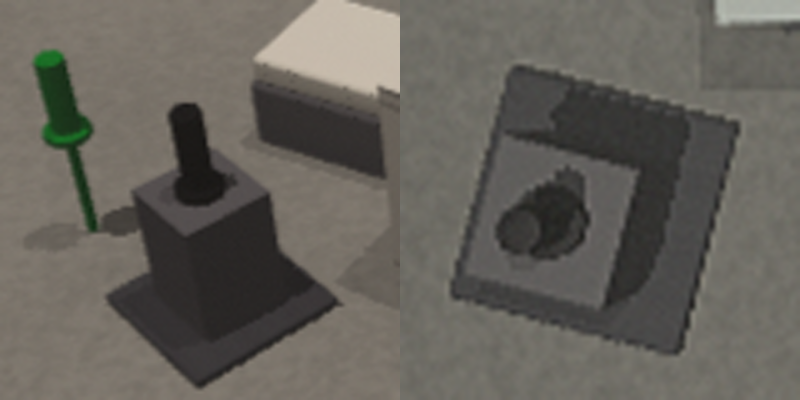

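The crop confirms it: the black pin sits in the grey block, and the free-standing one is green. Handle top is at side (195.8,213) and top (218.8,301.2); block top centre in the top view is (225.9,299).

Run:
```python
from h import *
np.set_printoptions(precision=4,suppress=True)
S=capture("side");T=capture("top")
print("handle top",atz(T,(218.8,301.2),.131),atz(S,(195.8,212.6),.131),tri([ray(S,(195.8,212.6)),ray(T,(218.8,301.2))]))
print("block",atz(T,(225.9,299),.08), "guard",atz(T,(225,299),.085))
for n,u in (("corner",[(252.5,83),(441,74),(451,251),(258,259)]),):
    P=np.array([atz(T,p,.13) for p in u]);print(P,P.mean(0))
s=sense();R=np.array(s["ee_rot"]);p=np.array(s["tcp_pos"]);g=np.array([.50,.15,.25]);print(R.T@(g-p)*1000)
```

```text
handle top [0.4868 0.2014 0.131 ] [0.4868 0.2009 0.131 ] [0.4869 0.2013 0.1308]
block [0.4875 0.2004 0.08  ] guard [0.4878 0.2009 0.085 ]
[[ 0.8549  0.1501  0.13  ]
 [ 0.8685 -0.1685  0.13  ]
 [ 0.5703 -0.1812  0.13  ]
 [ 0.5566  0.1374  0.13  ]] [ 0.7126 -0.0155  0.13  ]
[637.3456 521.8283 -27.4344]
```

```bash
python3 -m creep '[[48,38,-5,0,0,0,1],[48,38,-5,0,0,0,1],[48,38,-5,0,0,0,1],[48,38,-5,0,0,0,1],[48,38,-5,0,0,0,1],[48,38,-5,0,0,0,1],[48,38,-5,0,0,0,1],[48,38,0,0,0,0,1],[48,38,0,0,0,0,1],[48,38,0,0,0,0,1]]'
```

```text
time_s: 2.65
tcp_pos: [0.4053, -0.0372, 0.2582]
ee_rot: [[-0.265, 0.964, 0.002], [0.964, 0.265, 0.0], [-0.0, 0.002, -1.0]]
wrist_force: [1.9, -0.6, -0.9]
gripper_width: 0.998
```

```bash
cat >> h.py <<'E'
def want(g,yaw=None):
    "tool-frame shift (mm) to g; rotvec (deg) to tool pointing down with tool x at world angle yaw"
    from scipy.spatial.transform import Rotation as Ro
    np.set_printoptions(precision=3,suppress=True)
    s=sense();R=np.array(s["ee_rot"]);p=np.array(s["tcp_pos"])
    print("t",s["time_s"],"tcp",p,"w",s["gripper_width"],"F",np.array(s["wrist_force"]),"J",np.array(s["joints"]))
    print("shift",R.T@(np.array(g)-p)*1000)
    if yaw is not None:
        a=np.radians(yaw);x=np.array([np.cos(a),np.sin(a),0]);z=np.array([0,0,-1.]);W=np.c_[x,np.cross(z,x),z]
        print("turn",np.degrees(Ro.from_matrix(R.T@W).as_rotvec()), "shift after turn",W.T@(np.array(g)-p)*1000)
E
python3 -c "
from h import *
want([.487,.201,.22],182.4)"
```

```text
t 2.65 tcp [ 0.405 -0.037  0.258] w 0.9977624209459343 F [ 1.929 -0.609 -0.896] J [ 17.886  -1.66  -24.045   0.013 -67.505 -92.51 ]
shift [207.992 141.907  38.456]
turn [  0.089   0.081 -77.019] shift after turn [-91.634 234.565  38.206]
```

```bash
python3 -m creep '[[52,35.5,2,0,0,0,1],[52,35.5,2,0,0,0,1],[52,35.5,2,0,0,0,1],[52,35.5,2,0,0,-10,1],[0,0,3,0,0,-10,1],[0,0,3,0,0,-10,1],[0,0,3,0,0,-10,1],[0,0,3,0,0,-10,1],[0,0,3,0,0,-10,1],[0,0,3,0,0,-10,1]]'
python3 - <<'E'
from h import *
want([.487,.201,.093],182.4)
c=capture("wrist");cv2.imwrite("pics/w1.png",c["color"])
for z in (.131,.085): print(proj(c,[.487,.201,z]))
print(find_in("wrist","pin_grip"),find_in("wrist","stand_mouth"))
E
```

```text
time_s: 3.9
tcp_pos: [0.4861, 0.1971, 0.2316]
ee_rot: [[-0.997, 0.075, 0.0], [0.075, 0.997, 0.0], [-0.0, 0.0, -1.0]]
wrist_force: [0.8, 0.6, -0.5]
gripper_width: 1.004
t 3.9 tcp [0.486 0.197 0.232] w 1.0039739611110365 F [ 0.815  0.555 -0.514] J [ 39.803  11.839 -12.73   -0.    -65.416 -44.13 ]
shift [ -0.568   3.978 138.648]
turn [ 0.011  0.012 -6.727] shift after turn [ -1.06    3.908 138.647]
[319.59 244.17]
[319.673 225.707]
[{'xy': [320.6, 330.0], 'p': 0.85}, {'xy': [318.2, 230.0], 'p': 0.59}] [{'xy': [317.3, 191.9], 'p': 0.96}]
```

View pics/w1.png

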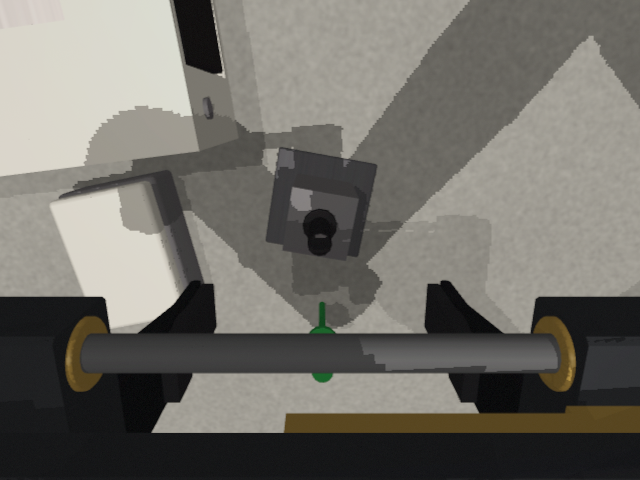

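Wrist view: the handle top is at (319.5,243) and predicted at (319.6,244), so the pin position is good. I descend and grip.

```bash
python3 -m creep '[[-1,4,15,0,0,-6.7,1],[0,0,20,0,0,0,1],[0,0,20,0,0,0,1],[0,0,20,0,0,0,1],[0,0,20,0,0,0,1],[0,0,20,0,0,0,1],[0,0,15,0,0,0,1],[0,0,8.6,0,0,0,1],[0,0,0,0,0,0,1],[0,0,0,0,0,0,1]]'; python3 -c "
from h import *
want([.487,.201,.093],182.4)"
```

```text
time_s: 5.3
tcp_pos: [0.4879, 0.2013, 0.0937]
ee_rot: [[-0.999, -0.036, 0.001], [-0.036, 0.999, 0.001], [-0.001, 0.001, -1.0]]
wrist_force: [0.3, 0.0, -0.5]
gripper_width: 1.002
t 5.3 tcp [0.488 0.201 0.094] w 1.0024683555282596 F [ 0.313  0.014 -0.524] J [ 40.048  20.344 -23.12    0.017 -46.455 -38.022]
shift [ 0.925 -0.232  0.678]
turn [ 0.039  0.071 -0.362] shift after turn [ 0.925 -0.226  0.679]
```

```bash
python3 -m creep '[[0.9,0,0,0,0,0,0.6],[0,0,0,0,0,0,0],[0,0,0,0,0,0,0],[0,0,0,0,0,0,0],[0,0,0,0,0,0,0],[0,0,0,0,0,0,0],[0,0,0,0,0,0,0],[0,0,0,0,0,0,0],[0,0,0,0,0,0,0],[0,0,0,0,0,0,0]]'; python3 -c "
from h import *
want([.487,.201,.25],182.4)"
```

```text
time_s: 6.55
tcp_pos: [0.4865, 0.2009, 0.093]
ee_rot: [[-0.999, -0.036, 0.0], [-0.036, 0.999, 0.0], [-0.0, 0.0, -1.0]]
wrist_force: [0.2, -0.2, 0.2]
gripper_width: 0.178
t 6.55 tcp [0.487 0.201 0.093] w 0.1775347718028074 F [ 0.151 -0.237  0.18 ] J [ 40.11   20.314 -23.291  -0.002 -46.394 -38.069]
shift [  -0.468    0.072 -157.006]
turn [ 0.002  0.    -0.36 ] shift after turn [  -0.468    0.064 -157.006]
```

```bash
python3 -m creep '[[0,0,-5,0,0,0,0],[0,0,-10,0,0,0,0],[0,0,-15,0,0,0,0],[0,0,-20,0,0,0,0],[0,0,-20,0,0,0,0],[0,0,-25,0,0,0,0],[0,0,-25,0,0,0,0],[0,0,-15,0,0,0,0],[0,0,-10,0,0,0,0],[0,0,0,0,0,0,0]]'
python3 - <<'E'
from h import *
want([.64,.0415,.243],182.4)
E
```

```text
time_s: 7.8
tcp_pos: [0.4866, 0.201, 0.2385]
ee_rot: [[-0.999, -0.036, 0.001], [-0.036, 0.999, 0.001], [-0.001, 0.001, -1.0]]
wrist_force: [-0.2, 0.0, 0.5]
gripper_width: 0.171
t 7.8 tcp [0.487 0.201 0.238] w 0.1707420197831797 F [-0.188  0.001  0.474] J [ 40.11   11.728 -11.859  -0.008 -66.361 -38.068]
shift [-147.633 -164.861   -4.563]
turn [ 0.038  0.037 -0.361] shift after turn [-146.588 -165.791   -4.549]
```

```bash
python3 -m creep '[[-10,-10,-2,0,0,0,0],[-20,-22,-2,0,0,0,0],[-25,-29,0,0,0,0,0],[-30,-34,0,0,0,0,0],[-25,-29,0,0,0,0,0],[-20,-22,0,0,0,0,0],[-12.6,-13.9,0,0,0,0,0],[-5,-5,0,0,0,0,0],[0,0,0,0,0,0,0],[0,0,0,0,0,0,0]]'
python3 - <<'E'
from h import *
want([.64,.0415,.228],182.4)
for n in ("side","top","wrist"):
    c=capture(n); im=c["color"]; p=proj(c,[.64,.0415,.13]); s=sense();t=np.array(s["tcp_pos"])+np.array(s["ee_rot"])[:,2]*.083; q=proj(c,t)
    print(n,p,q,find_in(n,"pin_tip")[:2])
    u,v=np.clip(p.astype(int),[50,50],[589,429]); cv2.imwrite(f"pics/a_{n}.png",cv2.resize(im[v-50:v+50,u-50:u+50],(400,400),interpolation=cv2.INTER_CUBIC)); print(u,v)
I=[cv2.imread(f"pics/a_{n}.png") for n in ("side","wrist")]
cv2.imwrite("pics/a.png",np.hstack(I))
cv2.imwrite("pics/a_wfull.png",c["color"])
E
```

```text
time_s: 9.05
tcp_pos: [0.6395, 0.0421, 0.2422]
ee_rot: [[-0.999, -0.037, 0.0], [-0.037, 0.999, 0.0], [-0.0, 0.0, -1.0]]
wrist_force: [-0.3, 0.4, -0.0]
gripper_width: 0.176
t 9.05 tcp [0.639 0.042 0.242] w 0.17643092263933882 F [-0.318  0.381 -0.023] J [ 18.198  22.925   4.663  -0.011 -71.734 -16.092]
shift [-0.521 -0.586 14.214]
turn [ 0.012  0.001 -0.298] shift after turn [-0.518 -0.586 14.214]
side [327.713 197.471] [327.609 183.185] [{'xy': [326.1, 153.5], 'p': 0.82}, {'xy': [155.3, 214.2], 'p': 0.61}]
327 197
top [315.987 208.935] [314.875 207.151] [{'xy': [233.7, 295.4], 'p': 0.58}]
315 208
wrist [319.891 232.423] [320.34  246.441] []
319 232
```

View pics/a.png

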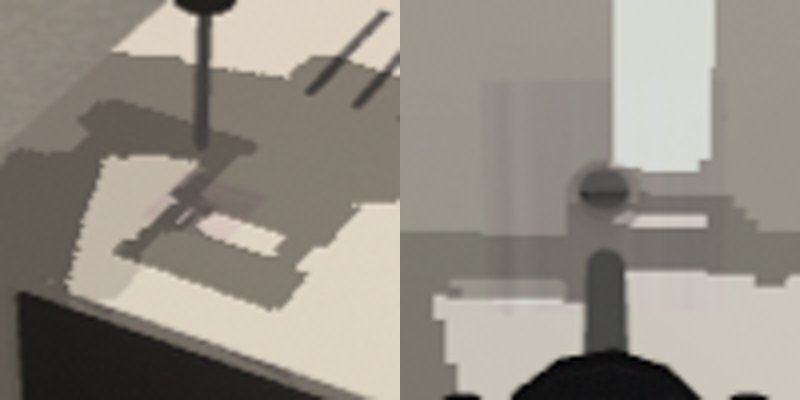

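Wrist crop: the hole centre is at about (320,230) and the tip end at about (320.3,245). The side crop shows the tip at (327,183.7), matching the prediction.

Run:
```python
from h import *
c=capture("wrist");g=cv2.cvtColor(c["color"],cv2.COLOR_BGR2GRAY)
P=atz(c,(320,230),.13);print(P,"px/mm",proj(c,P+[0,.001,0])-proj(c,P),proj(c,P+[0.001,0,0])-proj(c,P),"cam",-np.array(c["R"]).T@c["t"])
print(atz(c,(320,245),.159))
print(g[222:240,310:330])
want([.64,.0425,.222],182.4)
```

```text
[0.64008611 0.03959318 0.13      ] px/mm [-0.05536779  1.4566984 ] [-1.51248611 -0.05362372] cam [ 0.64271732 -0.03568344  0.40307817]
[0.6400256  0.04087559 0.159     ]
[[140 140 141 141 141 139 137 136 133 131 131 137 182 209 213 216 217 217
  216 217]
 [139 140 141 140 138 132 121 116 116 114 115 143 164 171 188 205 215 216
  216 216]
 [140 140 140 136 124 116 114 112 111 108 104 109 116 119 122 162 197 207
  206 206]
 [140 139 136 125 116 115 106  93  87  83  84  85  90 102 115 122 129 137
  141 142]
 [140 137 125 117 115 106  90  84  84  84  85  85  85  86  94 113 125 128
  135 141]
 [139 131 120 116 105  87  84  84  83  85  85  86  85  86  87 104 121 124
  129 138]
 [136 127 120 114  97  83  83  83  83  84  84  85  85  86  86  95 115 126
  129 137]
 [133 122 119 107  84  79  79  79  81  80  82  80  81  82  82  81 105 125
  126 131]
 [133 123 121 105  68  55  66  64  63  65  66  65  65  64  60  61  83 112
  116 121]
 [130 122 122 110  76  53  60  60  59  60  61  61  62  60  62  68  89 105
  106 108]
 [131 119 120 111  92  75  66  65  65  66  65  65  65  66  69  82  97 106
  108 110]
 [127 107 107 105  98  90  81  76  75  74  74  74  75  78  84  93 101 108
  107 110]
 [127 108 108 107 103  96  95  91  85  83  82  83  86  93 100 108 114 110
  108 110]
 [127 110 107 107 106 101  97  98  99  99  98  98  98 102 115 139 142 124
  127 141]
 [127 111 109 109 107 107 103  98  98 100 101 105 113 127 147 155 153 154
  175 195]
 [127 111 110 109 109 109 108 107 105 102 102 116 139 152 150 153 157 171
  192 200]
 [127 112 111 110 109 109 108 109 108 109 109 110 111 113 113 133 161 180
  189 190]
 [127 111 112 112 111 110 110 109 109 109 109 108 110 112 113 114 116 115
  114 114]]
t 9.4 tcp [0.64  0.042 0.242] w 0.1770443003832607 F [-0.691 -0.114 -0.315] J [ 18.16   22.945   4.692  -0.001 -71.732 -16.086]
shift [-0.266  0.815 20.221]
turn [ 0.005  0.014 -0.327] shift after turn [-0.276  0.815 20.221]
```

```bash
python3 -m creep '[[0,-1.2,4,0,0,0,0],[0,0,5,0,0,0,0],[0,0,5,0,0,0,0],[0,0,5,0,0,0,0],[0,0,4,0,0,0,0],[0,0,2,0,0,0,0],[0,0,0,0,0,0,0],[0,0,0,0,0,0,0],[0,0,0,0,0,0,0],[0,0,0,0,0,0,0]]'
python3 - <<'E'
from h import *
want([.64,.0405,.212],182.4)
I=[]
for n in ("side","wrist"):
    c=capture(n); im=c["color"]; p=proj(c,[.64,.0405,.13]); s=sense();t=np.array(s["tcp_pos"])+np.array(s["ee_rot"])[:,2]*.080; q=proj(c,t)
    u,v=p.astype(int);print(n,u,v,"hole",p-[u-25,v-25],"ballc",q-[u-25,v-25],proj(c,[.641,.0405,.13])-p,proj(c,[.64,.0415,.13])-p)
    I.append(cv2.resize(im[v-25:v+25,u-25:u+25],(400,400),interpolation=cv2.INTER_CUBIC))
cv2.imwrite("pics/b.png",np.hstack(I))
E
```

```text
time_s: 10.65
tcp_pos: [0.64, 0.0402, 0.2172]
ee_rot: [[-0.999, -0.036, 0.0], [-0.036, 0.999, 0.0], [-0.0, 0.0, -1.0]]
wrist_force: [-0.1, -0.6, -0.7]
gripper_width: 0.172
t 10.65 tcp [0.64  0.04  0.217] w 0.1721123236552152 F [-0.137 -0.601 -0.717] J [ 18.026  23.822   2.444   0.001 -68.607 -15.98 ]
shift [-0.024  0.291  5.158]
turn [ 0.003  0.014 -0.354] shift after turn [-0.027  0.291  5.158]
side 328 197 hole [25.213 25.651] ballc [25.465 22.293] [ 0.295 -0.284] [-0.5  -0.18]
wrist 320 245 hole [25.379 25.035] ballc [25.442 28.138] [-1.649 -0.057] [-0.06   1.572]
```

View pics/b.png

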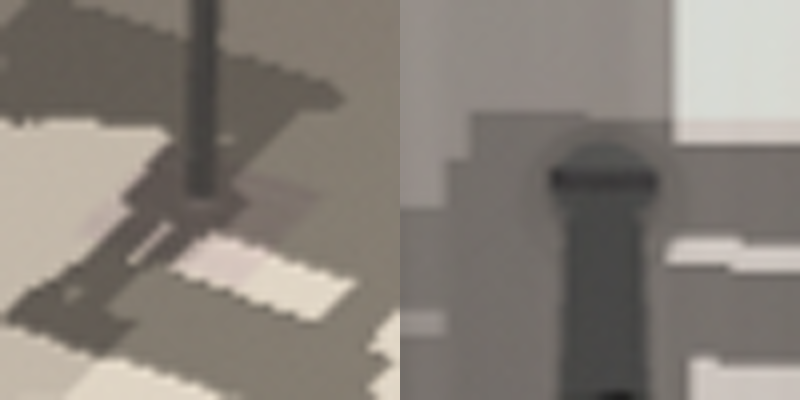

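Wrist crop: the hole ring is centred at about (604,200) in the crop, and the shaft axis at 605 runs into it. The side crop shows the tip over the hole too. I lower slowly and watch the force.

```bash
python3 -m creep '[[0,0.3,1,0,0,0,0],[0,0,1,0,0,0,0],[0,0,1,0,0,0,0],[0,0,1,0,0,0,0],[0,0,0.5,0,0,0,0],[0,0,0.5,0,0,0,0],[0,0,0.5,0,0,0,0],[0,0,0.5,0,0,0,0],[0,0,0,0,0,0,0],[0,0,0,0,0,0,0]]'
```

```text
time_s: 12.0
tcp_pos: [0.6399, 0.0405, 0.211]
ee_rot: [[-0.999, -0.036, 0.0], [-0.036, 0.999, 0.0], [-0.0, 0.0, -1.0]]
wrist_force: [0.7, -0.2, -1.3]
gripper_width: 0.179
```

```bash
python3 -m creep '[[0,0,0.5,0,0,0,0],[0,0,0.5,0,0,0,0],[0,0,0.5,0,0,0,0],[0,0,0.5,0,0,0,0],[0,0,0.5,0,0,0,0],[0,0,0.5,0,0,0,0],[0,0,0.5,0,0,0,0],[0,0,0.5,0,0,0,0],[0,0,0,0,0,0,0],[0,0,0,0,0,0,0]]'; python3 -c "
from h import *
want([.64,.0405,.2],182.4);print(sense()['moment'])"
```

```text
time_s: 13.25
tcp_pos: [0.64, 0.0405, 0.207]
ee_rot: [[-0.999, -0.036, 0.0], [-0.036, 0.999, -0.0], [-0.0, -0.0, -1.0]]
wrist_force: [0.8, -0.2, -0.2]
gripper_width: 0.172
t 13.25 tcp [0.64  0.04  0.207] w 0.1724911073086409 F [ 0.767 -0.25  -0.196] J [ 18.051  24.212   1.58    0.001 -67.366 -16.006]
shift [-0.04   0.011  7.032]
turn [-0.001  0.002 -0.355] shift after turn [-0.041  0.01   7.032]
[0.043 0.118 0.014]
```

In the hole, with no force. Down to just above the earliest possible contact.

```bash
python3 -m creep '[[0,0,1.5,0,0,0,0],[0,0,1.5,0,0,0,0],[0,0,1.5,0,0,0,0],[0,0,1.5,0,0,0,0],[0,0,1.5,0,0,0,0],[0,0,1.5,0,0,0,0],[0,0,1.5,0,0,0,0],[0,0,1.5,0,0,0,0],[0,0,0,0,0,0,0],[0,0,0,0,0,0,0]]'; python3 -c "
from h import *
for i in range(1):
  print(sense()['wrist_force'],sense()['moment'])"
```

```text
time_s: 14.5
tcp_pos: [0.64, 0.0405, 0.1951]
ee_rot: [[-0.999, -0.036, 0.0], [-0.036, 0.999, -0.0], [-0.0, -0.0, -1.0]]
wrist_force: [0.3, 0.6, -0.0]
gripper_width: 0.177
[ 0.34871332  0.58368442 -0.03826665] [ 0.0462093   0.14596445 -0.03342486]
```

```bash
python3 -m creep '[[0,0,0.5,0,0,0,0],[0,0,0.5,0,0,0,0],[0,0,0.5,0,0,0,0],[0,0,0.5,0,0,0,0],[0,0,0.5,0,0,0,0],[0,0,0.5,0,0,0,0],[0,0,0.5,0,0,0,0],[0,0,0.5,0,0,0,0],[0,0,0,0,0,0,0],[0,0,0,0,0,0,0]]'
```

```text
time_s: 15.75
tcp_pos: [0.64, 0.0405, 0.191]
ee_rot: [[-0.999, -0.036, 0.0], [-0.036, 0.999, -0.0], [-0.0, -0.0, -1.0]]
wrist_force: [0.1, 0.7, -0.9]
gripper_width: 0.178
```

```bash
python3 -m creep '[[0,0,0.5,0,0,0,0],[0,0,0.5,0,0,0,0],[0,0,0.5,0,0,0,0],[0,0,0.5,0,0,0,0],[0,0,0.5,0,0,0,0],[0,0,0.5,0,0,0,0],[0,0,0.5,0,0,0,0],[0,0,0.5,0,0,0,0],[0,0,0,0,0,0,0],[0,0,0,0,0,0,0]]'
```

```text
time_s: 17.0
tcp_pos: [0.6399, 0.0405, 0.187]
ee_rot: [[-0.999, -0.036, 0.0], [-0.036, 0.999, -0.0], [-0.0, -0.0, -1.0]]
wrist_force: [-0.0, 0.2, -0.7]
gripper_width: 0.177
```

```bash
python3 -m creep '[[0,0,0.5,0,0,0,0],[0,0,0.5,0,0,0,0],[0,0,0.5,0,0,0,0],[0,0,0.5,0,0,0,0],[0,0,0.5,0,0,0,0],[0,0,0.5,0,0,0,0],[0,0,0.5,0,0,0,0],[0,0,0.5,0,0,0,0],[0,0,0,0,0,0,0],[0,0,0,0,0,0,0]]'
```

```text
time_s: 18.25
tcp_pos: [0.64, 0.0405, 0.183]
ee_rot: [[-0.999, -0.036, 0.0], [-0.036, 0.999, -0.0], [-0.0, -0.0, -1.0]]
wrist_force: [-0.8, -0.1, 0.4]
gripper_width: 0.169
```

```bash
python3 -m creep '[[0,0,0.5,0,0,0,0],[0,0,0.5,0,0,0,0],[0,0,0.5,0,0,0,0],[0,0,0.5,0,0,0,0],[0,0,0.5,0,0,0,0],[0,0,0.5,0,0,0,0],[0,0,0.5,0,0,0,0],[0,0,0.5,0,0,0,0],[0,0,0,0,0,0,0],[0,0,0,0,0,0,0]]'
```

```text
time_s: 19.5
tcp_pos: [0.64, 0.0405, 0.179]
ee_rot: [[-0.999, -0.036, 0.0], [-0.036, 0.999, 0.0], [-0.0, 0.0, -1.0]]
wrist_force: [-0.6, -0.0, -0.9]
gripper_width: 0.169
```

```bash
python3 -m creep '[[0,0,0.5,0,0,0,0],[0,0,0.5,0,0,0,0],[0,0,0.5,0,0,0,0],[0,0,0.5,0,0,0,0],[0,0,0.5,0,0,0,0],[0,0,0.5,0,0,0,0],[0,0,0.5,0,0,0,0],[0,0,0.5,0,0,0,0],[0,0,0,0,0,0,0],[0,0,0,0,0,0,0]]'
```

```text
time_s: 20.75
tcp_pos: [0.6399, 0.0405, 0.175]
ee_rot: [[-0.999, -0.036, -0.0], [-0.036, 0.999, -0.0], [0.0, -0.0, -1.0]]
wrist_force: [-0.5, 0.9, 0.0]
gripper_width: 0.174
```

Depth is 38 mm with no contact yet.

```bash
python3 -m creep '[[0,0,0.5,0,0,0,0],[0,0,0.5,0,0,0,0],[0,0,0.5,0,0,0,0],[0,0,0.5,0,0,0,0],[0,0,0.5,0,0,0,0],[0,0,0.5,0,0,0,0],[0,0,0.5,0,0,0,0],[0,0,0.5,0,0,0,0],[0,0,0,0,0,0,0],[0,0,0,0,0,0,0]]'
```

```text
time_s: 22.0
tcp_pos: [0.64, 0.0405, 0.171]
ee_rot: [[-0.999, -0.036, 0.0], [-0.036, 0.999, -0.0], [-0.0, -0.0, -1.0]]
wrist_force: [-0.4, -0.5, -0.6]
gripper_width: 0.173
```

```bash
python3 -m creep '[[0,0,0.5,0,0,0,0],[0,0,0.5,0,0,0,0],[0,0,0.5,0,0,0,0],[0,0,0.5,0,0,0,0],[0,0,0.5,0,0,0,0],[0,0,0.5,0,0,0,0],[0,0,0.5,0,0,0,0],[0,0,0.5,0,0,0,0],[0,0,0,0,0,0,0],[0,0,0,0,0,0,0]]'
```

```text
time_s: 23.25
tcp_pos: [0.64, 0.0405, 0.167]
ee_rot: [[-0.999, -0.036, 0.0], [-0.036, 0.999, -0.0], [-0.0, -0.0, -1.0]]
wrist_force: [-0.2, 0.6, -0.9]
gripper_width: 0.177
```

```bash
python3 -m creep '[[0,0,0.5,0,0,0,0],[0,0,0.5,0,0,0,0],[0,0,0.5,0,0,0,0],[0,0,0.5,0,0,0,0],[0,0,0.5,0,0,0,0],[0,0,0.5,0,0,0,0],[0,0,0.5,0,0,0,0],[0,0,0.5,0,0,0,0],[0,0,0,0,0,0,0],[0,0,0,0,0,0,0]]'; python3 -c "
from h import *
print(sense()['effort'])"
```

```text
time_s: 24.5
tcp_pos: [0.6402, 0.0404, 0.1639]
ee_rot: [[-0.999, -0.036, 0.001], [-0.036, 0.999, -0.0], [-0.001, -0.0, -1.0]]
wrist_force: [-2.3, -0.7, 4.9]
gripper_width: 0.175
[-9.28781927e-02 -3.83539081e+01  1.65823406e+01  3.52567635e+00
  5.13796080e-01 -2.07490652e-03]
```

Contact: 4.9 N at about 49 mm depth. Now small steps.

```bash
python3 -m creep '[[0,0,0.2,0,0,0,0],[0,0,0.2,0,0,0,0],[0,0,0.2,0,0,0,0],[0,0,0.2,0,0,0,0],[0,0,0.2,0,0,0,0],[0,0,0,0,0,0,0],[0,0,0,0,0,0,0],[0,0,0,0,0,0,0],[0,0,0,0,0,0,0],[0,0,0,0,0,0,0]]'
cat > tr.py <<'E'
from h import *
c=capture("side");s=sense();print("F",np.array(s["wrist_force"]),s["tcp_pos"]);print(find_in("side","tray_front")[:1])
cv2.imwrite("pics/s_now.png",c["color"]); a=cv2.imread("pics/side0.png").astype(int);d=np.abs(a-c["color"]).sum(2)[225:340,250:450];print("changed px near tray",(d>60).sum())
E
python3 tr.py
```

```text
time_s: 25.75
tcp_pos: [0.6403, 0.0404, 0.1631]
ee_rot: [[-0.999, -0.036, 0.001], [-0.036, 0.999, -0.0], [-0.001, -0.0, -1.0]]
wrist_force: [-0.9, -0.9, 6.6]
gripper_width: 0.177
F [-1.6286126  -0.12895426  6.02505405] [0.64024956 0.04042161 0.16308429]
[{'xy': [345.4, 264.8], 'p': 0.62}]
changed px near tray 11295
```

```bash
python3 -m creep '[[0,0,0.2,0,0,0,0],[0,0,0.2,0,0,0,0],[0,0,0.2,0,0,0,0],[0,0,0.2,0,0,0,0],[0,0,0,0,0,0,0],[0,0,0,0,0,0,0],[0,0,0,0,0,0,0],[0,0,0,0,0,0,0],[0,0,0,0,0,0,0],[0,0,0,0,0,0,0]]'; python3 tr.py
```

```text
time_s: 27.1
tcp_pos: [0.6403, 0.0404, 0.1623]
ee_rot: [[-0.999, -0.036, 0.001], [-0.036, 0.999, -0.0], [-0.001, -0.0, -1.0]]
wrist_force: [-2.1, 0.1, 5.5]
gripper_width: 0.172
F [-2.61315884  0.06500983  5.55630956] [0.64025875 0.04044068 0.16227381]
[{'xy': [347.2, 263.9], 'p': 0.76}]
changed px near tray 11363
```

```bash
python3 -m creep '[[0,0,0.2,0,0,0,0],[0,0,0.2,0,0,0,0],[0,0,0.2,0,0,0,0],[0,0,0,0,0,0,0],[0,0,0,0,0,0,0],[0,0,0,0,0,0,0],[0,0,0,0,0,0,0],[0,0,0,0,0,0,0],[0,0,0,0,0,0,0],[0,0,0,0,0,0,0]]'; python3 tr.py
```

```text
time_s: 28.45
tcp_pos: [0.6403, 0.0404, 0.1617]
ee_rot: [[-0.999, -0.036, 0.001], [-0.036, 0.999, -0.0], [-0.001, -0.0, -1.0]]
wrist_force: [-1.8, 0.8, 5.9]
gripper_width: 0.175
F [-2.21363561  0.21779048  5.77749846] [0.64028376 0.04044055 0.16167645]
[{'xy': [344.2, 266.3], 'p': 0.81}]
changed px near tray 11370
```

```bash
python3 -m creep '[[0,0,0.2,0,0,0,0],[0,0,0.2,0,0,0,0],[0,0,0.1,0,0,0,0],[0,0,0,0,0,0,0],[0,0,0,0,0,0,0],[0,0,0,0,0,0,0],[0,0,0,0,0,0,0],[0,0,0,0,0,0,0],[0,0,0,0,0,0,0],[0,0,0,0,0,0,0]]'; python3 tr.py; python3 -c "
import cv2;cv2.imwrite('pics/s7.png',cv2.imread('pics/s_now.png')[120:400,180:520])"
```

```text
time_s: 29.8
tcp_pos: [0.6403, 0.0405, 0.1612]
ee_rot: [[-0.999, -0.036, 0.001], [-0.036, 0.999, -0.0], [-0.001, -0.0, -1.0]]
wrist_force: [-1.9, -0.1, 5.7]
gripper_width: 0.176
F [-1.01262433 -0.10881285  5.92616069] [0.64028452 0.04042926 0.16115294]
[{'xy': [345.2, 263.8], 'p': 0.9}]
changed px near tray 11375
```

View pics/s7.png

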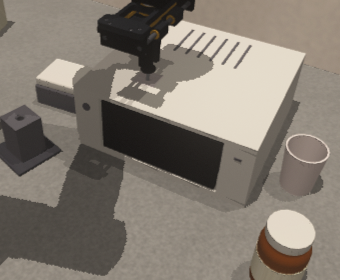

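The tray is still flush, so the latch hasn't tripped; force is about 5.8 N. Continuing in 0.5 mm steps.

```bash
python3 -m creep '[[0,0,0.2,0,0,0,0],[0,0,0.2,0,0,0,0],[0,0,0.2,0,0,0,0],[0,0,0,0,0,0,0],[0,0,0,0,0,0,0],[0,0,0,0,0,0,0],[0,0,0,0,0,0,0],[0,0,0,0,0,0,0],[0,0,0,0,0,0,0],[0,0,0,0,0,0,0]]'; python3 tr.py
```

```text
time_s: 31.15
tcp_pos: [0.6403, 0.0404, 0.1606]
ee_rot: [[-0.999, -0.036, 0.001], [-0.036, 0.999, -0.0], [-0.001, -0.0, -1.0]]
wrist_force: [-1.8, 0.6, 6.3]
gripper_width: 0.174
F [-1.45381157 -0.86418617  4.9140647 ] [0.64024954 0.04044172 0.16055158]
[{'xy': [341.6, 264.9], 'p': 0.85}]
changed px near tray 11401
```

```bash
python3 -m creep '[[0,0,0.2,0,0,0,0],[0,0,0.2,0,0,0,0],[0,0,0.1,0,0,0,0],[0,0,0,0,0,0,0],[0,0,0,0,0,0,0],[0,0,0,0,0,0,0],[0,0,0,0,0,0,0],[0,0,0,0,0,0,0],[0,0,0,0,0,0,0],[0,0,0,0,0,0,0]]'; python3 tr.py
```

```text
time_s: 32.5
tcp_pos: [0.6403, 0.0404, 0.1602]
ee_rot: [[-0.999, -0.036, 0.001], [-0.036, 0.999, -0.0], [-0.001, -0.0, -1.0]]
wrist_force: [-1.9, 0.1, 7.1]
gripper_width: 0.174
F [-1.82652196  0.46813167  6.17595268] [0.64028426 0.04043044 0.16016345]
[{'xy': [342.6, 265.6], 'p': 0.57}]
changed px near tray 11378
```

```bash
python3 -m creep '[[0,0,0.2,0,0,0,0],[0,0,0.2,0,0,0,0],[0,0,0.2,0,0,0,0],[0,0,0,0,0,0,0],[0,0,0,0,0,0,0],[0,0,0,0,0,0,0],[0,0,0,0,0,0,0],[0,0,0,0,0,0,0],[0,0,0,0,0,0,0],[0,0,0,0,0,0,0]]'; python3 tr.py
```

```text
time_s: 33.85
tcp_pos: [0.6403, 0.0404, 0.1596]
ee_rot: [[-0.999, -0.036, 0.001], [-0.036, 0.999, -0.0], [-0.001, -0.0, -1.0]]
wrist_force: [-1.5, 0.7, 6.0]
gripper_width: 0.177
F [-2.5512479   0.11810964  6.05893975] [0.6402936  0.04044498 0.15960171]
[{'xy': [346.6, 264.3], 'p': 0.74}]
changed px near tray 11396
```

Run:
```python
from h import *
c=capture("side");w=capture("wrist")
s=sense();t=np.array(s["tcp_pos"]);u,v=proj(c,[.64,.0405,.15]).astype(int);o=np.array([u-25,v-25])
for k,d in (("tcp",0),("guardtop",-.008),("guardbot",-.013),):print(k,(proj(c,t+[0,0,d])-o)*8)
print("mouth",(proj(c,[.64,.0405,.13])-o)*8)
p=proj(w,t);a,b=p.astype(int);print(a,b,"guard centre wrist",(proj(w,t-[0,0,.008])-[a-25,b-25])*8,(proj(w,[.64,.0405,.13])-[a-25,b-25])*8)
cv2.imwrite("pics/g.png",np.hstack([cv2.resize(im[y-25:y+25,x-25:x+25],(400,400),interpolation=cv2.INTER_CUBIC) for im,x,y in ((c["color"],u,v),(w["color"],a,b))]))
```

```text
tcp [205.99273596 169.25146028]
guardtop [205.08462414 201.0236894 ]
guardbot [204.52309502 220.66998351]
mouth [201.70331994 285.20700548]
320 307 guard centre wrist [204.58037851 140.76489542] [209.32705683 -10.35600578]
```

View pics/g.png

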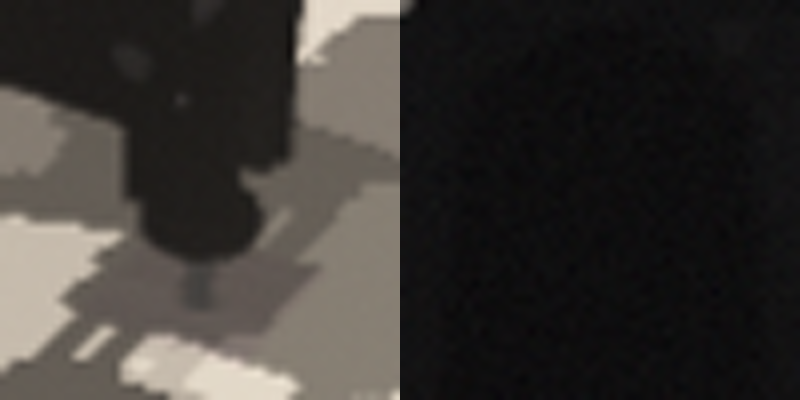

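No slip: guard position agrees with the prediction. Continuing.

```bash
python3 -m creep '[[0,0,0.2,0,0,0,0],[0,0,0.2,0,0,0,0],[0,0,0.2,0,0,0,0],[0,0,0.2,0,0,0,0],[0,0,0,0,0,0,0],[0,0,0,0,0,0,0],[0,0,0,0,0,0,0],[0,0,0,0,0,0,0],[0,0,0,0,0,0,0],[0,0,0,0,0,0,0]]'; python3 tr.py
```

```text
time_s: 35.3
tcp_pos: [0.6401, 0.0405, 0.1577]
ee_rot: [[-0.999, -0.036, 0.0], [-0.036, 0.999, 0.0], [-0.0, 0.0, -1.0]]
wrist_force: [-0.2, 0.0, 3.9]
gripper_width: 0.175
F [2.03667497 0.62549824 3.69705826] [0.64010202 0.04048569 0.15770312]
[{'xy': [339.0, 275.3], 'p': 0.65}]
changed px near tray 15982
```

The force dropped to 3.9 N and the view changed: tripped. Withdrawing the pin.

```bash
python3 -m creep '[[0,0,-3,0,0,0,0],[0,0,-5,0,0,0,0],[0,0,-8,0,0,0,0],[0,0,-10,0,0,0,0],[0,0,-12,0,0,0,0],[0,0,-14,0,0,0,0],[0,0,-14,0,0,0,0],[0,0,-12,0,0,0,0],[0,0,-8,0,0,0,0],[0,0,0,0,0,0,0]]'; python3 tr.py; python3 -c "
from h import *
want([.4867,.2009,.238])"
```

```text
time_s: 36.65
tcp_pos: [0.6402, 0.0405, 0.2443]
ee_rot: [[-0.999, -0.036, 0.001], [-0.036, 0.999, 0.0], [-0.001, 0.0, -1.0]]
wrist_force: [-0.0, 0.8, -1.6]
gripper_width: 0.176
F [-0.8882193   0.08528136 -1.01093777] [0.63983655 0.04053515 0.24357932]
[]
changed px near tray 12627
t 36.75 tcp [0.64  0.04  0.243] w 0.1754545174422709 F [ 0.375 -1.37  -1.477] J [ 18.049  22.937   4.81   -0.023 -71.932 -16.007]
shift [147.121 165.751   5.259]
```

```bash
python3 -m creep '[[10,10,0,0,0,0,0],[20,22,0,0,0,0,0],[25,29,0,0,0,0,0],[30,34,0,0,0,0,0],[25,29,0,0,0,0,0],[20,22,0,0,0,0,0],[12.1,14.8,0,0,0,0,0],[5,5,5,0,0,0,0],[0,0,0,0,0,0,0],[0,0,0,0,0,0,0]]'
python3 - <<'E'
from h import *
want([.4867,.2009,.168])
c=capture("side");im=c["color"]; cv2.imwrite("pics/s8.png",im[100:400,120:560])
E
```

```text
time_s: 38.0
tcp_pos: [0.4872, 0.2005, 0.2384]
ee_rot: [[-0.999, -0.035, -0.0], [-0.035, 0.999, -0.0], [0.0, -0.0, -1.0]]
wrist_force: [-0.1, -0.5, -1.2]
gripper_width: 0.177
t 38.0 tcp [0.487 0.201 0.238] w 0.1770170410049006 F [-0.143 -0.498 -1.248] J [ 40.029  11.809 -11.769   0.01  -66.448 -38.025]
shift [ 0.518  0.43  70.391]
```

View pics/s8.png

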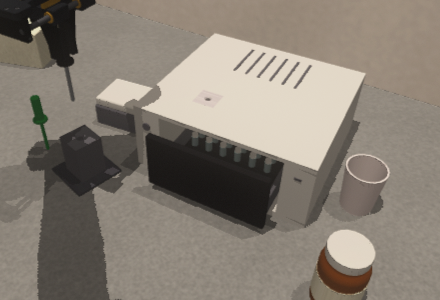

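The tray is popped and the pin is straight in the gripper above the stand. Lowering it in.

```bash
python3 -m creep '[[0.5,0.4,10,0,0,0,0],[0,0,18,0,0,0,0],[0,0,18,0,0,0,0],[0,0,14,0,0,0,0],[0,0,8,0,0,0,0],[0,0,5,0,0,0,0],[0,0,4,0,0,0,0],[0,0,4,0,0,0,0],[0,0,4,0,0,0,0],[0,0,0,0,0,0,0]]'
```

```text
time_s: 39.3
tcp_pos: [0.4864, 0.2012, 0.1534]
ee_rot: [[-0.999, -0.036, -0.0], [-0.036, 0.999, -0.0], [0.0, -0.0, -1.0]]
wrist_force: [0.4, 0.3, -0.4]
gripper_width: 0.169
```

Tip is 10 mm into the stand with no force.

```bash
python3 -m creep '[[0,0,7,0,0,0,0],[0,0,10,0,0,0,0],[0,0,10,0,0,0,0],[0,0,10,0,0,0,0],[0,0,10,0,0,0,0],[0,0,6,0,0,0,0],[0,0,3,0,0,0,0],[0,0,2,0,0,0,0],[0,0,1.4,0,0,0,0],[0,0,0,0,0,0,0]]'
```

```text
time_s: 40.55
tcp_pos: [0.4866, 0.2014, 0.0943]
ee_rot: [[-0.999, -0.036, 0.0], [-0.036, 0.999, 0.0], [-0.0, 0.0, -1.0]]
wrist_force: [0.3, -0.3, -0.3]
gripper_width: 0.177
```

```bash
python3 -m creep '[[0,0,0.8,0,0,0,0],[0,0,0,0,0,0,0.25],[0,0,0,0,0,0,0.4],[0,0,0,0,0,0,0.6],[0,0,0,0,0,0,0.6],[0,0,-5,0,0,0,0.6],[0,0,-15,0,0,0,0.6],[0,0,-25,0,0,0,0.6],[0,0,-30,0,0,0,0.6],[0,0,-30,0,0,0,0.6]]'
python3 - <<'E'
from h import *
want([.54,.0,.2],182.4)
T=capture("top");S=capture("side");cv2.imwrite("pics/t9.png",T["color"]);cv2.imwrite("pics/s9.png",S["color"])
for n in ("top","side"): print(n,find_in(n,"tray_front")[:2],find_in(n,"pin_grip")[:3])
# predicted panel top edge middle, yaw 2.44, center (.7126,-.0155)
a=np.radians(2.44);x=np.array([np.cos(a),np.sin(a),0]);y=np.array([-np.sin(a),np.cos(a),0]);C=np.array([.7126,-.0155,0])
for yy in (-.106,0,.106):
    P=C-x*(.150+.045)+y*yy+[0,0,.119]; print(P,proj(T,P),proj(S,P),"back",proj(T,P+x*.012))
u,v=proj(T,C-x*.18+[0,0,.12]).astype(int); I=cv2.resize(T["color"][v-40:v+40,u-110:u+110],(800,291),interpolation=cv2.INTER_CUBIC);print("crop",u-110,v-40,800/220)
u,v=195,225; J=S["color"][170:320,120:440]; J=cv2.resize(J,(640,300)); J=np.hstack([J,np.zeros((300,160,3),np.uint8)])
cv2.imwrite("pics/c9.png",np.vstack([I,J]))
E
```

```text
time_s: 41.8
tcp_pos: [0.4867, 0.2014, 0.2006]
ee_rot: [[-0.999, -0.036, 0.001], [-0.036, 0.999, 0.001], [-0.001, 0.001, -1.0]]
wrist_force: [0.6, -0.2, -0.8]
gripper_width: 0.599
t 41.8 tcp [0.487 0.201 0.201] w 0.5987329599253721 F [ 0.59  -0.18  -0.782] J [ 40.148  13.466 -15.286   0.014 -61.161 -38.102]
shift [ -46.09  -203.139    0.555]
turn [ 0.043  0.076 -0.347] shift after turn [ -44.86  -203.414    0.647]
top [{'xy': [355.4, 270.5], 'p': 0.96}] [{'xy': [222.2, 297.9], 'p': 0.68}]
side [{'xy': [337.6, 272.6], 'p': 0.56}] [{'xy': [162.8, 218.6], 'p': 0.84}, {'xy': [199.3, 227.1], 'p': 0.74}]
[ 0.522 -0.13   0.119] [418.879 280.056] [389.103 281.394] back [418.502 272.825]
[ 0.518 -0.024  0.119] [355.139 282.59 ] [323.644 256.536] back [354.822 275.374]
[0.513 0.082 0.119] [291.703 285.113] [264.932 234.241] back [291.446 277.912]
crop 244 233 3.6363636363636362
```

View pics/c9.png

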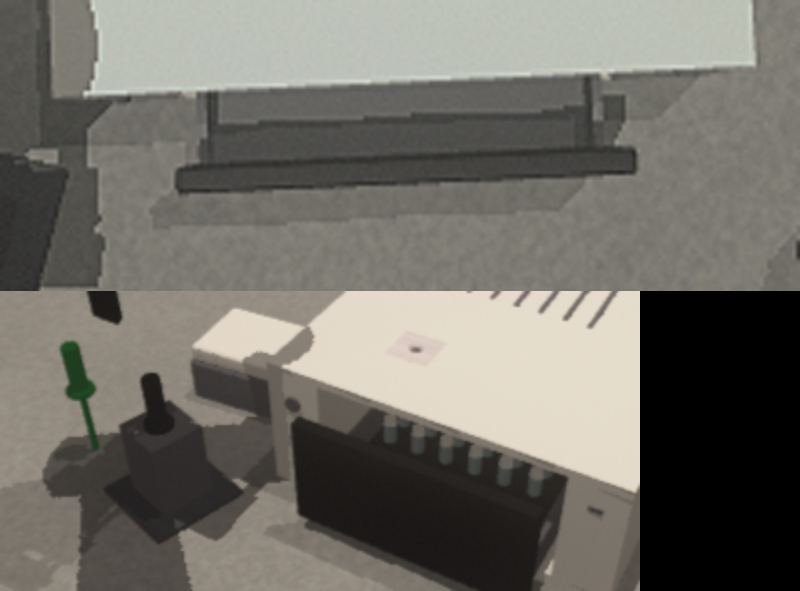

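The pin is upright in its stand with the guard down. The panel's top edge runs (177,180)–(635,160) in the crop, so its middle is at top pixel (355.7,279.8), or x≈0.5225, y≈-0.024. Next I move above it with the jaws at 0.35.

```bash
python3 -m creep '[[-1.5,-12,0,0,0,-0.3,0.6],[-3,-25,0,0,0,0,0.5],[-4,-33,0,0,0,0,0.35],[-5,-40,0,0,0,0,0.35],[-5,-40,0,0,0,0,0.35],[-4,-33,0,0,0,0,0.35],[-3,-25,0,0,0,0,0.35],[-2,-18,5,0,0,0,0.35],[0,0,5,0,0,0,0.35],[0,0,5,0,0,0,0.35]]'
python3 - <<'E'
from h import *
T=capture("top");print(atz(T,(355.7,279.8),.119))
want([.5225,-.024,.09],182.4)
w=capture("wrist");cv2.imwrite("pics/w10.png",w["color"])
a=np.radians(2.44);x=np.array([np.cos(a),np.sin(a),0])
P=np.array([.5225,-.024,.119]);print("front",proj(w,P-x*.006),"back",proj(w,P+x*.006),"tcp",proj(w,sense()["tcp_pos"]))
E
```

```text
time_s: 43.35
tcp_pos: [0.5229, -0.0232, 0.1826]
ee_rot: [[-0.999, -0.041, -0.001], [-0.041, 0.999, -0.0], [0.001, -0.0, -1.0]]
wrist_force: [-0.9, -0.6, -0.4]
gripper_width: 0.353
[ 0.52241362 -0.02474359  0.119     ]
t 43.4 tcp [ 0.522 -0.023  0.182] w 0.3524340616277978 F [ 0.155  0.273 -0.417] J [ 15.255  14.202 -17.182  -0.033 -58.736 -12.867]
shift [-0.202 -1.01  92.033]
turn [ 0.001 -0.123 -0.03 ] shift after turn [-0.003 -1.009 92.033]
front [331.1   255.816] back [309.332 255.849] tcp [320.236 308.537]
```

View pics/w10.png

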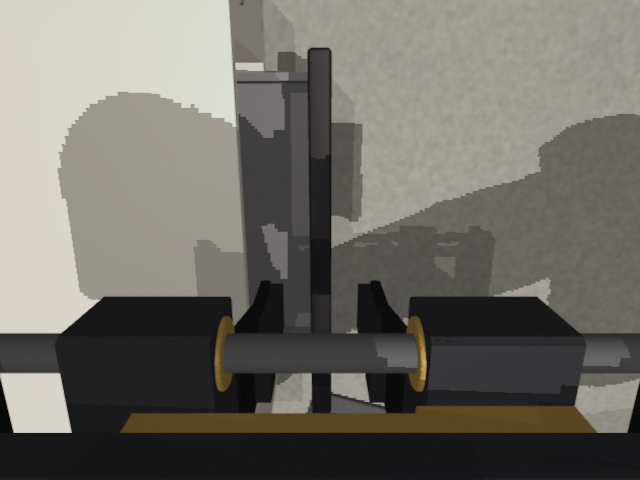

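The panel spans columns 308–331 as predicted, with the fingers on either side. Descend.

```bash
python3 -m creep '[[0,0,10,0,0,0,0.35],[0,0,15,0,0,0,0.35],[0,0,18,0,0,0,0.35],[0,0,18,0,0,0,0.35],[0,0,14,0,0,0,0.35],[0,0,10,0,0,0,0.35],[0,0,5,0,0,0,0.35],[0,0,0,0,0,0,0.35],[0,0,0,0,0,0,0.2],[0,0,0,0,0,0,0]]'; python3 -m creep '[[0,0,0,0,0,0,0],[0,0,0,0,0,0,0],[0,0,0,0,0,0,0],[0,0,0,0,0,0,0],[1,0,0,0,0,0,0],[2,0,0,0,0,0,0],[3,0,0,0,0,0,0],[4,0,0,0,0,0,0],[4,0,0,0,0,0,0],[4,0,0,0,0,0,0]]'
```

```text
time_s: 44.7
tcp_pos: [0.5235, -0.0233, 0.0939]
ee_rot: [[-0.999, -0.041, 0.001], [-0.041, 0.999, 0.0], [-0.001, 0.0, -1.0]]
wrist_force: [-0.0, 0.3, 0.1]
gripper_width: 0.203
time_s: 45.95
tcp_pos: [0.5052, -0.0242, 0.0937]
ee_rot: [[-0.999, -0.041, 0.001], [-0.041, 0.999, -0.0], [-0.001, -0.0, -1.0]]
wrist_force: [1.8, -1.6, 5.6]
gripper_width: 0.135
```

```bash
python3 -m creep '[[5,0,0,0,0,0,0],[5,0,0,0,0,0,0],[5,0,0,0,0,0,0],[5,0,0,0,0,0,0],[4,0,0,0,0,0,0],[3,0,0,0,0,0,0],[2,0,0,0,0,0,0],[1,0,0,0,0,0,0],[1,0,0,0,0,0,0],[0,0,0,0,0,0,0]]'; python3 -m creep '[[0.5,0,0,0,0,0,0],[0.5,0,0,0,0,0,0],[0.5,0,0,0,0,0,0],[0.5,0,0,0,0,0,0],[0.5,0,0,0,0,0,0],[0.5,0,0,0,0,0,0],[0.5,0,0,0,0,0,0],[0.5,0,0,0,0,0,0],[0,0,0,0,0,0,0],[0,0,0,0,0,0,0]]'
```

```text
time_s: 47.2
tcp_pos: [0.4739, -0.0256, 0.0937]
ee_rot: [[-0.999, -0.041, -0.0], [-0.041, 0.999, -0.0], [0.0, -0.0, -1.0]]
wrist_force: [0.7, -1.6, 6.6]
gripper_width: 0.133
time_s: 48.45
tcp_pos: [0.4699, -0.0258, 0.0937]
ee_rot: [[-0.999, -0.041, -0.0], [-0.041, 0.999, -0.0], [0.0, -0.0, -1.0]]
wrist_force: [1.0, -1.9, 5.1]
gripper_width: 0.135
```

Still moving freely at about 97 mm out. I'll creep on until I feel the stop.

```bash
python3 -m creep '[[0.5,0,0,0,0,0,0],[0.5,0,0,0,0,0,0],[0.5,0,0,0,0,0,0],[0.5,0,0,0,0,0,0],[0.5,0,0,0,0,0,0],[0.5,0,0,0,0,0,0],[0.5,0,0,0,0,0,0],[0.5,0,0,0,0,0,0],[0,0,0,0,0,0,0],[0,0,0,0,0,0,0]]'
```

```text
time_s: 49.7
tcp_pos: [0.469, -0.0258, 0.0937]
ee_rot: [[-0.999, -0.042, 0.006], [-0.042, 0.999, -0.0], [-0.006, -0.0, -1.0]]
wrist_force: [8.5, -5.4, -1.0]
gripper_width: 0.138
```

The stop is reached: TCP stands at 0.469 while 0.466 is commanded, with 8.5 N. I relax, open and rise.

```bash
python3 -m creep '[[-2,0,0,0,0,0,0],[0,0,0,0,0,0,0],[0,0,0,0,0,0,0.2],[0,0,0,0,0,0,0.35],[0,0,0,0,0,0,0.35],[0,0,0,0,0,0,0.35],[0,0,-5,0,0,0,0.35],[0,0,-15,0,0,0,0.35],[0,0,-25,0,0,0,0.35],[0,0,-25,0,0,0,0.35]]'; python3 -m creep '[[0,0,-25,0,0,0,0.35],[0,0,-25,0,0,0,0.35],[0,-10,-20,0,0,0,0.35],[0,-20,0,0,0,0,0.35],[5,-30,0,0,0,0,0.35],[5,-30,0,0,0,0,0.35],[5,-20,0,0,0,0,0.35],[0,-10,0,0,0,0,0.35],[0,0,0,0,0,0,0.35],[0,0,0,0,0,0,0.35]]'
python3 - <<'E'
from h import *
T=capture("top");S=capture("side");a=np.radians(2.44);x=np.array([np.cos(a),np.sin(a),0])
print(find_in("top","tray_front")[:1],proj(T,np.array([.7126,-.0155,.119])-x*.244))
for n in ("jar","tip_box","beaker","pin_grip"): print(n,find_in("top",n)[:2],find_in("side",n)[:2])
cv2.imwrite("pics/end.png",cv2.resize(np.hstack([T["color"],S["color"]]),(800,300),interpolation=cv2.INTER_AREA))
want([0,0,0])
E
```

```text
time_s: 50.95
tcp_pos: [0.468, -0.0257, 0.1643]
ee_rot: [[-0.999, -0.041, -0.0], [-0.041, 0.999, -0.0], [0.0, 0.0, -1.0]]
wrist_force: [0.4, 0.7, 0.4]
gripper_width: 0.35
time_s: 52.2
tcp_pos: [0.4583, -0.1457, 0.2334]
ee_rot: [[-0.999, -0.041, 0.0], [-0.041, 0.999, 0.0], [-0.0, 0.0, -1.0]]
wrist_force: [0.3, 0.3, -0.5]
gripper_width: 0.353
[{'xy': [354.9, 285.7], 'p': 0.55}] [356.4383313  312.19587062]
jar [{'xy': [501.2, 293.8], 'p': 0.98}] [{'xy': [460.9, 371.8], 'p': 0.89}, {'xy': [339.4, 258.9], 'p': 0.27}]
tip_box [] [{'xy': [237.9, 202.6], 'p': 0.67}]
beaker [{'xy': [474.0, 200.9], 'p': 0.67}] [{'xy': [480.1, 282.0], 'p': 0.61}]
pin_grip [{'xy': [165.3, 294.3], 'p': 0.75}, {'xy': [221.3, 298.1], 'p': 0.45}] [{'xy': [197.9, 227.5], 'p': 0.81}, {'xy': [159.6, 218.3], 'p': 0.81}]
t 52.75 tcp [ 0.458 -0.146  0.233] w 0.35014399525357487 F [0.21  0.953 0.127] J [  1.722   7.376 -18.027  -0.002 -64.596   0.626]
shift [451.775 164.724 233.412]
```

View pics/end.png

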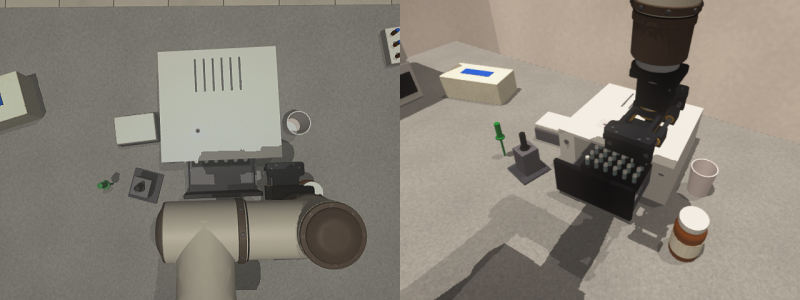

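The final picture shows the tray fully out, the pin in its stand, the jar, tip box and beaker in place, and the gripper clear of everything.

```bash
python3 -c "
from station import finish_job; print(finish_job())"
```

```text
the job is handed in; nothing more can be done
None
```

The job is handed in, finished at about 53 s of the 72 s allowed. I took the black pin from its stand and lowered it through the hole. The latch tripped at about 55 mm depth: the force reached roughly 6–7 N, then fell to about 4 N and the tray popped out. I put the pin back in its stand, then pinched the tray panel and drew it out to its stop.

**Last checks that agreed:**
- **Tray:** it stopped moving with the tool at x = 0.469 and a rise to 8.5 N at the wrist, about 99 mm out by calculation.
- **Pin and gripper:** the last picture shows the pin upright in its stand and the gripper touching nothing.
- **Jar, tip box and beaker:** in the side camera they sit within about 4 pixels of where they started.

**Checks that failed or disagreed:**
- **Hole position:** at the start the networks gave the sampler's centre for the hole, so I measured it from the pictures instead.
- **Tip box and jar:** at the end the top camera missed the tip box. It also put the jar about 16 pixels off, because the arm partly hid it.
- **Tray front:** in the top camera it came out 26 pixels from the prediction (low confidence, arm in the way), so "fully out" rests on feeling the stop and on the side picture.
- **Trip depth:** the force stayed almost level for the last few millimetres before tripping, so I couldn't tell exactly where the tip first touched the latch.

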